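Take the filter cassette out of the oil-filter unit for washing

ROBOT

A 7-joint arm with a two-finger parallel gripper is mounted at the origin on the work surface. World frame = base frame: x ahead of the robot, y to its left, z up, the work surface at z = 0. Lengths are in m, angles in rad, forces in N, time in s.
With the tool pointing down it reaches from about 0.4 to 0.9 m from the base axis. Payload 5.5 kg.
Tool frame: the origin (TCP) lies at the very end of the fingers, on their centre line; the grasp point (between the pads) lies 19 mm behind it (grip_depth is the distance from the TCP to the grasp point, in m); z points along the fingers, y is the direction in which the jaws open and shut (so a half turn about z gives the same grasp; the last joint's range is limited). The gripper opens to 85 mm and grips with 20 to 120 N. Pads are 22 mm wide; open, the fingers measure 114 mm over their backs; the gripper's body (76 mm by 85 mm) begins 54 mm behind the grasp point. The pads swing forward as they close: fully open they stand 13 mm farther back than shut.
Start: joints at [0.263, 0.501, -0.427, 1.55, 0.221, 1.138, -0.21], TCP at [0.65, 0, 0.231] pointing down, gripper open.
Joint ranges: [-2.88, 2.88], [-0.31, 2.03], [-1.54, 1.56], [0.2, 2.42], [-1.41, 4.55], [0.19, 2.02], [-2.57, 2.57]. Speed limits (rad/s): [2.57, 2.57, 3.14, 3.14, 3.14, 3.14, 3.14].

INTERFACE

Orientations are given as a 3x3 rotation matrix whose columns are the frame's x, y, z axes.
In Python, from workcell import movep, line_to, move_j, grip, pause, inverse_kinematics, get_obs, camera, calibration, MotionError, job_done, grip_depth gives the robot as it stands. Calls block until the motion is done:
- movep(position, orientation): joint-space move of the TCP to a pose.
- line_to(position, vel=0.15, orientation=None, threshold=None): straight line of the TCP; orientation=None keeps the orientation; vel is the mean speed in m/s. With threshold (N) it stops when the force on the tool has changed by that much, and returns True; else False.
- move_j(angles): joint-space move.
- grip(opening, squeeze=None): finger opening in m; squeeze is the grip in N (None keeps the last); returns when the fingers have stopped.
- pause(seconds).
- inverse_kinematics(position, orientation): joint angles nearest the present ones, or None.
- get_obs(): the state.
- camera(name): name is "scene" or "side" or "wrist"; returns the picture (400x640x3 uint8, red, green, blue); there is no depth.
- calibration(name): a dict with "intrinsics" (3x3 intrinsics, pixels), "distortion" ([k1, k2, p1, p2, k3] as OpenCV has them; the pictures are not rectified), "world_from_camera" (4x4, takes a point from camera to world coordinates); the wrist camera has in their place "tool_from_camera" (4x4, takes a point from camera to tool coordinates, whose origin is the TCP and whose axes are the flange's). Camera axes: x right, y down, z forward; pixel columns grow to the right and rows downward; lengths in m; the calibration is good to about 2 mm. A picture is of the moment at which its call begins: read the wrist's pose just before it. calibration takes no time and is no camera call.
A pose or a line that the arm cannot do raises MotionError and nothing moves.
- job_done(): hands the job in, once; it reports no verdict.
The state is a dict: "time_s": time; "joint_positions": joint angles; "dq": joint speeds; "joint_torque": joint torques, N m; "tool_pos": TCP position; "orientation": TCP orientation; "force": force on the tool from outside, world axes, zero at the start; "ft_torque": the same for the moment, N m; "width": finger opening in m.
Only numpy, scipy, OpenCV 4.12 (cv2) and the standard library are available. Lean on these libraries where they do the work, as an engineer would, in place of code of your own. Each camera call takes 0.05 s, during which the arm holds its last target.

TASK

Take the filter cassette out of the oil-filter unit for washing: slide the unit's cover fully open, press the cassette down until its catch lets go and it springs up, then lift it out and stand it in the grey wash tub on its own base, upright, beside the steel cup. Keep the cassette upright, set it down rather than dropping it, and leave the cup standing where it is. Finally slide the cover fully shut again.

Things in the scene. Friction and masses are not known exactly. Their poses are not given: they have to be found in the camera images.
- unit: Oil-filter unit: a low steel box fixed to the table, 240 mm (x) by 340 mm (y), flat top (deck) 110 mm high, black control strip on its -x face. Origin under its centre at table height; yaw within 0.25 rad; left or right of the tub. A slot, the bay, 136 mm (x) by 50 mm (y), opens in the deck at y = -65 mm. The cover runs along y between low rails (to 120 mm height, at x = +-92 mm).
- bay (a point): Centre of the bay's mouth in the deck, at deck height (z 110 mm); axes as the unit's. The cassette's long side lies along x.
- cover_grip (a point): Middle of the sliding cover's grip, 140 mm above the table; axes as the unit's. The cover is a sheet 172 mm (x) by 82 mm (y), top 116 mm above the table, with an upstanding bar across its middle, 100 mm along x, 14 mm thick along y, reaching from the sheet to 154 mm above the table: pinch the bar across y from above.
- cover (a joint): How far the cover has slid along the unit's +y, in m: 0 fully shut (over the bay, end stop), 0.130 fully open (end stop, bay quite free). Starts 0 to 0.02. Friction about 2.5 N; it stays where it is left.
- lift (a joint): Height (m) of the spring platform under the cassette: 0 held down by the catch, negative while the cassette is pressed in (8 to 12 N; stop at -0.014), 0.050 up. Pressed below -0.007 the catch lets go for good, and when the pressing stops the platform rises, so that about 48 mm of the cassette stand above the deck; a shorter press springs back to 0.
- cassette_mid (a point): The filter cassette: a closed steel box with mesh sides, 130 mm (x) by 44 mm (y) by 85 mm tall, 0.3 to 0.6 kg, loose; this point is its centre, 42.5 mm under its flat top. It starts in the bay under the cover, top 2 mm below the deck, axes as the unit's, 3 mm play all round. Press on its top; once up, grasp it across y from above.
- tub: The wash tub, an open grey plastic box fixed to the table, outside 300 mm along its x, 220 mm along its y, 70 mm high, walls and floor 5 mm thick. Origin under its centre at table height. Yaw varies by up to 0.25 rad. The cup stands in its +x half; the -x half is empty.
- cup_mid (a point): A steel cup standing in the tub, 76 mm across, 75 mm tall; its centre. To be left alone.

How it is judged:
On the way, in this order (a step that is already met when the one before it is completed fails the run):
1. the cover is slid open (beyond 0.105 m) (value of joint cover above 0.105 m), for 0.1 s.
2. the cassette has been pressed and has sprung up in its bay (value of joint lift above 0.04 m and horizontal distance between cassette_mid and bay below 0.012 m), for 0.1 s.
3. the cassette stands upright in the tub, let go (x of cassette_mid in the frame of tub between -0.15 and 0.15 m and y of cassette_mid in the frame of tub between -0.11 and 0.11 m and z of cassette_mid in the frame of tub below 0.053 m and angle between cassette_mid's own z axis and vertical below 0.12 rad and contact force between the fingers and cassette below 0.2 N), for 0.2 s.
At the end, for the whole second after the job is handed in: The cassette stands on the tub's floor, inside its walls, upright within 0.12 rad, released and at rest; the platform in the empty bay is up; the cover is shut to within 8 mm (all of step 3 and linear speed of cassette below 0.02 m/s and value of joint cover below 0.008 m and value of joint lift above 0.04 m); the robot touches nothing.
It fails at once if the cassette is tipped by more than 0.5 rad (angle between cassette_mid's own z axis and vertical above 0.5 rad).
It fails at once if the cassette is dropped (falls free at more than 0.6 m/s) (contact force between the fingers and cassette below 0.2 N and linear speed of cassette above 0.6 m/s).
It fails at once if the cup is shoved more than 40 mm or knocked over (distance of cup_mid from where it was at the start of the episode above 0.04 m or angle between cup_mid's own z axis and vertical above 0.5 rad).
It also fails if it takes over 66 s, if anything falls off the work surface, if the arm or the gripper's body presses on something with over 40 N, if the wrist force passes 120 N, or if a joint passes its speed limit or range.

## Working session

There is one attempt and no reset: what is moved stays moved. The work goes in short steps, each a Python script; the robot and the scene stay as the last script left them, time stands still between calls to the robot, and variables do not carry over. Pictures are saved under pics/ and viewed, and the job is handed in when it is done.

```bash
ls; mkdir -p pics
python3 - <<'E'
from workcell import *
import cv2, numpy as np
np.set_printoptions(precision=4,suppress=True)
for n in ["scene","side","wrist"]:
    o=get_obs(); im=camera(n); cv2.imwrite(f"pics/{n}0.png",im[:,:,::-1]); c=calibration(n); print(n,c)
print(o, grip_depth)
E
```

```text
pics
scene {'intrinsics': array([[372.0141,   0.    , 314.6915],
       [  0.    , 372.0141, 197.3994],
       [  0.    ,   0.    ,   1.    ]]), 'distortion': array([-0.0254,  0.    ,  0.    ,  0.    ,  0.    ]), 'world_from_camera': array([[-0.8846,  0.3373, -0.3221,  0.8708],
       [ 0.4664,  0.6486, -0.6015,  0.5357],
       [ 0.006 , -0.6823, -0.731 ,  0.7796],
       [ 0.    ,  0.    ,  0.    ,  1.    ]])}
side {'intrinsics': array([[447.69  ,   0.    , 310.2134],
       [  0.    , 447.69  , 199.7832],
       [  0.    ,   0.    ,   1.    ]]), 'distortion': array([-0.0496,  0.    ,  0.    ,  0.    ,  0.    ]), 'world_from_camera': array([[-0.708 ,  0.4919, -0.5067,  1.1327],
       [ 0.7062,  0.5008, -0.5004,  0.5265],
       [ 0.0076, -0.7122, -0.702 ,  0.8762],
       [ 0.    ,  0.    ,  0.    ,  1.    ]])}
wrist {'intrinsics': array([[294.4241,   0.    , 321.0321],
       [  0.    , 294.4241, 200.4719],
       [  0.    ,   0.    ,   1.    ]]), 'distortion': array([-0.0541,  0.    ,  0.    ,  0.    ,  0.    ]), 'tool_from_camera': array([[ 0.0005, -0.952 , -0.3062,  0.0789],
       [ 1.    ,  0.0004,  0.0005, -0.0007],
       [-0.0004, -0.3062,  0.952 , -0.142 ],
       [ 0.    ,  0.    ,  0.    ,  1.    ]])}
{'time_s': 0.1, 'joint_positions': array([ 0.2632,  0.5017, -0.4269,  1.5514,  0.2208,  1.1383, -0.2103]), 'dq': array([ 0.0006, -0.0024,  0.0011, -0.0038, -0.0011, -0.0001,  0.0008]), 'joint_torque': array([ -0.011 , -57.0814,  -5.8387, -28.1749,   0.0104,   0.0056,
        -0.    ]), 'tool_pos': array([ 0.6494, -0.    ,  0.2304]), 'orientation': array([[-0.0001,  1.    , -0.0018],
       [ 1.    ,  0.0001,  0.0001],
       [ 0.0001, -0.0018, -1.    ]]), 'force': array([ 0.7833, -0.4204,  0.2662]), 'ft_torque': array([-0.0142,  0.0739, -0.0691]), 'width': 0.08527406912062177} 0.0187
```

View pics/scene0.png

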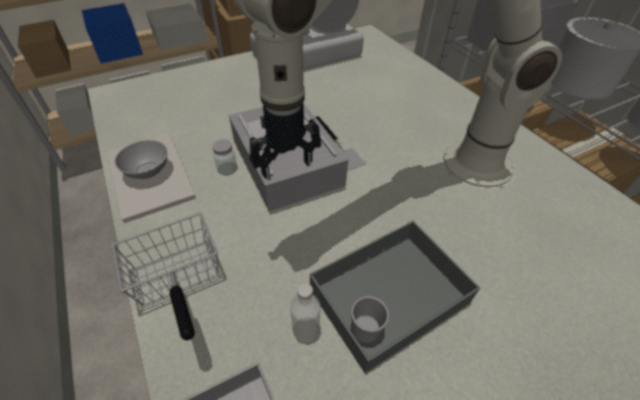

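View pics/side0.png

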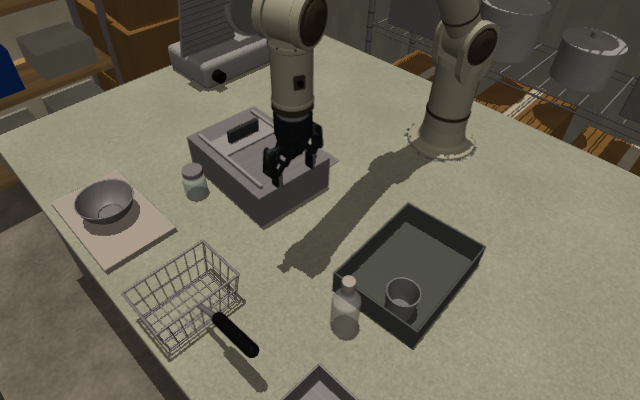

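View pics/wrist0.png

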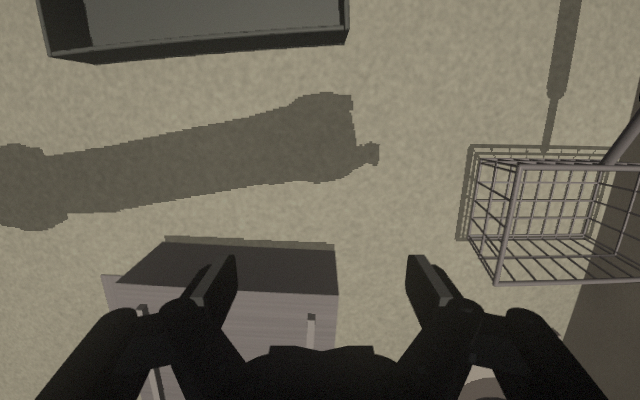

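Scene and side show the unit at −y (the black bar is at about (242,130) in side), and the tub at +y with the cup in it. The arm hides part of the unit, so I'll raise it for a clear view.

```bash
cat > h.py <<'E'
from workcell import *
import cv2, numpy as np
np.set_printoptions(precision=4,suppress=True)
def cast(n,px,z,o=None):
    """pixels -> world points on plane z"""
    c=calibration(n); K=c["intrinsics"]; d=c["distortion"]
    p=cv2.undistortPoints(np.array(px,float).reshape(-1,1,2),K,d).reshape(-1,2)
    if n=="wrist":
        T=np.eye(4);T[:3,:3]=o["orientation"];T[:3,3]=o["tool_pos"];T=T@c["tool_from_camera"]
    else: T=c["world_from_camera"]
    r=np.c_[p,np.ones(len(p))]@T[:3,:3].T
    return T[:3,3]+r*((z-T[2,3])/r[:,2])[:,None]
def down(a):
    """tool pointing down, tool y along world direction a"""
    y=np.array([np.cos(a),np.sin(a),0]);z=np.array([0,0,-1.]);return np.c_[np.cross(y,z),y,z]
def shot(n,f):
    o=get_obs();im=camera(n);cv2.imwrite(f"pics/{f}.png",im[:,:,::-1])
    import pickle;pickle.dump((o,im),open(f"pics/{f}.pkl","wb"));return o,im
E
python3 - <<'E'
from h import *
for p in [(0.5,0.05,0.4),(0.55,0.1,0.42)]:
  for a in (np.pi/2,-np.pi/2,0): print(p,a,inverse_kinematics(np.array(p),down(a)))
R=down(0);print(R)
movep(np.array([0.5,0.1,0.42]),R)
for n in("scene","side","wrist"):
  o,im=shot(n,n+"1")
print(o["time_s"],o["tool_pos"],o["joint_positions"])
E
```

```text
(0.5, 0.05, 0.4) 1.5707963267948966 [ 0.5884  0.1352 -0.8185  1.6655  0.1003  1.3843  1.3266]
(0.5, 0.05, 0.4) -1.5707963267948966 [ 0.0619  0.0871 -0.2316  1.6803  0.0204  1.3765 -1.7435]
(0.5, 0.05, 0.4) 0 [ 0.3191  0.1035 -0.5125  1.6726  0.0516  1.379  -0.201 ]
(0.55, 0.1, 0.42) 1.5707963267948966 [ 0.4369  0.2662 -0.8291  1.5036  0.1965  1.458   1.1741]
(0.55, 0.1, 0.42) -1.5707963267948966 [-0.0401  0.1917 -0.224   1.5188  0.0427  1.4359 -1.8367]
(0.55, 0.1, 0.42) 0 [ 0.1992  0.2162 -0.5168  1.5108  0.107   1.4429 -0.3212]
[[-0.  1.  0.]
 [ 1.  0.  0.]
 [ 0.  0. -1.]]
1.2667 [0.5004 0.0986 0.4182] [ 0.2375  0.1164 -0.5333  1.6214  0.059   1.4229 -0.3039]
```

View pics/scene1.png

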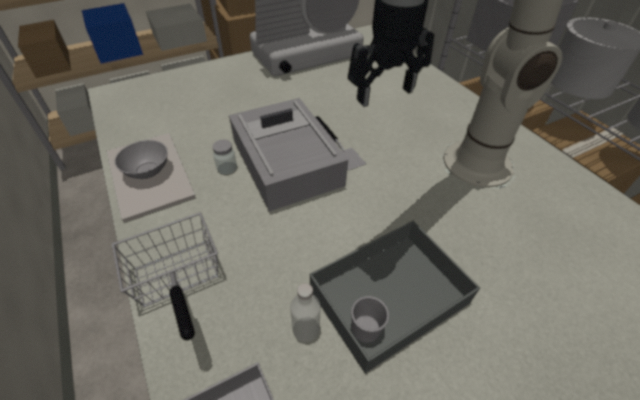

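View pics/side1.png

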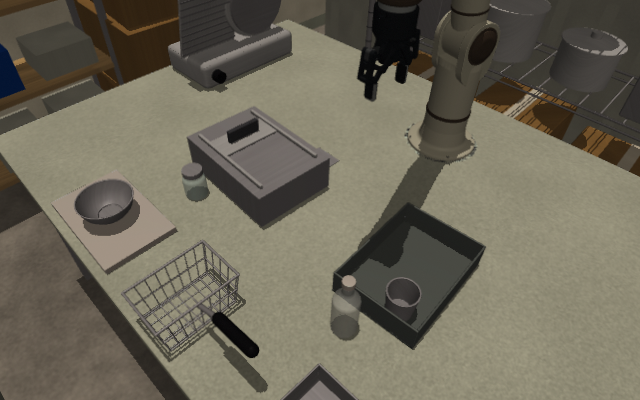

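View pics/wrist1.png

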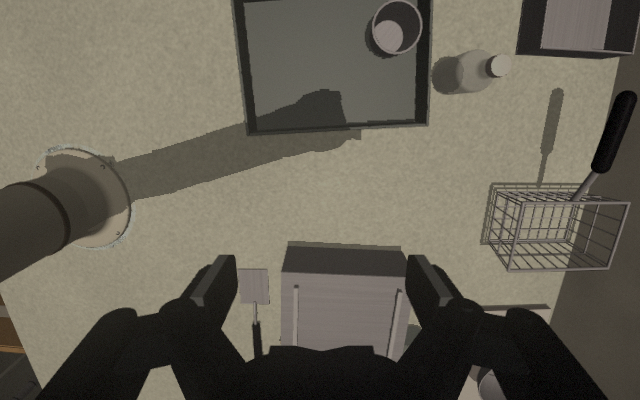

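Run:
```python
import cv2
s=cv2.imread("pics/side1.png")[95:240,175:350]; cv2.imwrite("pics/sideU.png",cv2.resize(s,None,fx=4,fy=4,interpolation=cv2.INTER_CUBIC))
s=cv2.imread("pics/scene1.png")[90:215,220:360]; cv2.imwrite("pics/sceneU.png",cv2.resize(s,None,fx=4,fy=4,interpolation=cv2.INTER_CUBIC))
s=cv2.imread("pics/side1.png")[195:355,325:495]; cv2.imwrite("pics/sideT.png",cv2.resize(s,None,fx=3.5,fy=3.5,interpolation=cv2.INTER_CUBIC))
```

```text
(no output)
```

View pics/sideU.png

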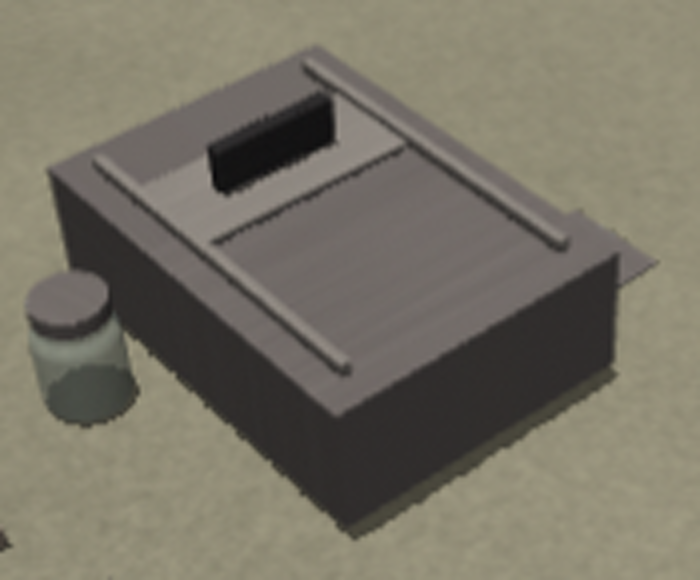

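View pics/sceneU.png

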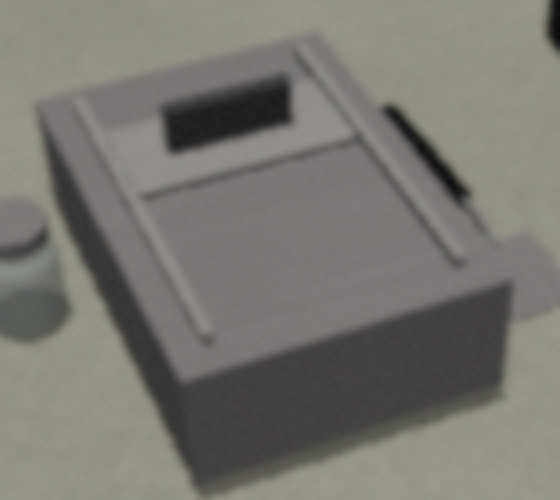

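View pics/sideT.png

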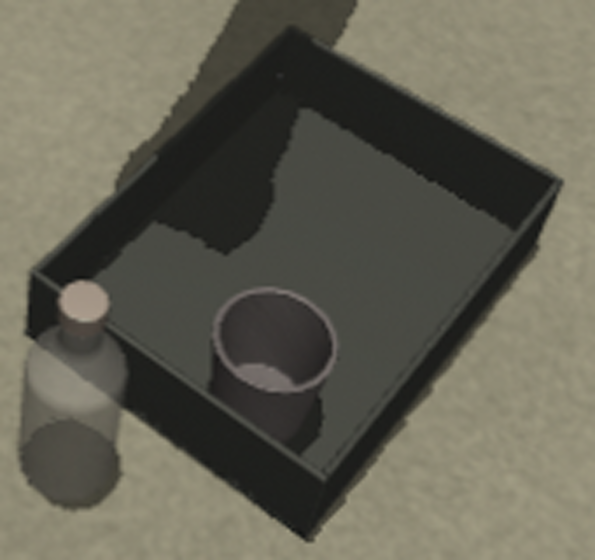

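```bash
cat > m.py <<'E'
from h import *
def fit(obj,w):  # 2D rigid
    a=obj-obj.mean(0);b=w-w.mean(0)
    th=np.arctan2((a[:,0]*b[:,1]-a[:,1]*b[:,0]).sum(),(a*b).sum())
    R=np.array([[np.cos(th),-np.sin(th)],[np.sin(th),np.cos(th)]]);t=w.mean(0)-R@obj.mean(0)
    return th,t,np.linalg.norm(obj@R.T+t-w,axis=1)
U=np.array([[-.12,-.17],[.12,-.17],[.12,.17],[-.12,.17]])
T=np.array([[-.15,-.11],[.15,-.11],[.15,.11],[-.15,.11]])
if __name__=="__main__":
    off=lambda p,s,x,y:(np.array(p)+.5)/s-.5+[x,y]
    su=cast("side",off([(318,45),(50,172),(337,415),(618,255)],4,175,95),.11)
    cu=cast("scene",off([(318,34),(37,105),(185,382),(512,280)],4,220,90),.11)
    for w in(su,cu,(su+cu)/2): print("unit",fit(U,w[:,:2]),w[:,:2].tolist())
    st=cast("side",off([(290,27),(33,271),(325,480),(562,182)],3.5,325,195),.07)
    print("tub",fit(T,st[:,:2]))
    ct=cast("scene",[(411.5,223.5),(311,278),(367.5,368.5),(478,289)],.07); print("tub sc",fit(T,ct[:,:2]))
    print("cup",cast("side",off([(275,340)],3.5,325,195),.08),cast("scene",[(370,312)],.08))
    print("bar side top ends",cast("side",off([(209,146),(325,93)],4,175,95),.154),"mid",)
    print("bar scene",cast("scene",off([(163,104),(288,76)],4,220,90),.154))
    import pickle
    o,_=pickle.load(open("pics/wrist1.pkl","rb"))
    print("wrist deck +y",cast("wrist",[(282,273),(408,277)],.11,o)[:,:2],"tub",cast("wrist",[(247,134),(428,124)],.07,o)[:,:2])
E
python3 m.py
```

```text
unit (np.float64(-0.04994065546616032), array([ 0.5398, -0.2716]), array([0.0008, 0.0042, 0.0041, 0.0028])) [[0.4106468087561196, -0.4355669412800107], [0.6515482211921572, -0.44319200205945075], [0.6657089940936972, -0.11107811778662369], [0.43110602943434284, -0.09645301553194052]]
unit (np.float64(-0.04809612454245865), array([ 0.54  , -0.2714]), array([0.0022, 0.0036, 0.0036, 0.0034])) [[0.4130734894745782, -0.43349334888872415], [0.650522357516626, -0.443518950083998], [0.6658557229210136, -0.11013598656896573], [0.4305710436536059, -0.0983305486588214]]
unit (np.float64(-0.04902056072535191), array([ 0.5399, -0.2715]), array([0.0009, 0.0038, 0.0038, 0.003 ])) [[0.4118601491153489, -0.43453014508436744], [0.6510352893543916, -0.4433554760717244], [0.6657823585073555, -0.1106070521777947], [0.43083853654397436, -0.09739178209538096]]
tub (np.float64(0.053747807388041816), array([0.5211, 0.2499]), array([0.0026, 0.0035, 0.0027, 0.0033]))
tub sc (np.float64(0.06763667704476313), array([0.5277, 0.2565]), array([0.0037, 0.0084, 0.0026, 0.0065]))
cup [[0.6132 0.2919 0.08  ]] [[0.6108 0.2892 0.08  ]]
bar side top ends [[ 0.5852 -0.336   0.154 ]
 [ 0.4881 -0.3293  0.154 ]] mid
bar scene [[ 0.5836 -0.3382  0.154 ]
 [ 0.488  -0.3289  0.154 ]]
wrist deck +y [[ 0.4302 -0.1008]
 [ 0.6524 -0.1095]] tub [[0.3774 0.1345]
 [0.6732 0.1506]]
```

Two views agree to about 3 mm: unit at (0.540, −0.271) with yaw −0.049, tub at about (0.523, 0.252) with yaw about 0.055, cup at (0.612, 0.29), and bar middle at about (0.536, −0.333). I'll check reach, then take a closer wrist look above the bar.

Run:
```python
from h import *
th=-.049
for s in(1,-1):
  for p in [(.536,-.334,.30),(.536,-.334,.10),(.542,-.205,.125),(.45,.245,.25),(.45,.245,.08)]:
    print(s,p,inverse_kinematics(np.array(p),down(th+s*np.pi/2)))
movep(np.array([.536,-.334,.30]),down(th+np.pi/2))
o,im=shot("wrist","wrist2");print(o["time_s"],o["tool_pos"])
```

```text
1 (0.536, -0.334, 0.3) [ 0.7528  0.3983 -0.3223  1.5225  0.1302  1.2419  1.9337]
1 (0.536, -0.334, 0.1) [ 0.7666  0.6063 -0.3439  1.7012  0.2524  0.8779  1.8389]
1 (0.542, -0.205, 0.125) [ 0.6447  0.5042 -0.424   1.8208  0.2626  0.872   1.6189]
1 (0.45, 0.245, 0.25) [ 0.0972  0.2813 -0.7616  1.8633  0.2186  1.0822  0.7735]
1 (0.45, 0.245, 0.08) [ 0.0043  0.5366 -0.6863  2.002   0.4844  0.7692  0.5512]
-1 (0.536, -0.334, 0.3) [ 0.6176  0.3838 -0.1383  1.5277  0.0547  1.2338 -1.1486]
-1 (0.536, -0.334, 0.1) [ 0.6181  0.5847 -0.1402  1.7069  0.1022  0.8571 -1.1858]
-1 (0.542, -0.205, 0.125) [ 0.4616  0.4754 -0.1866  1.8274  0.1134  0.8491 -1.3996]
-1 (0.45, 0.245, 0.25) [-0.0962  0.2408 -0.5259  1.8689  0.1371  1.0674 -2.2957]
-1 (0.45, 0.245, 0.08) [-0.2107  0.4727 -0.4135  2.0088  0.2828  0.7149 -2.4189]
3.25 [ 0.5366 -0.3331  0.3001]
```

View pics/wrist2.png

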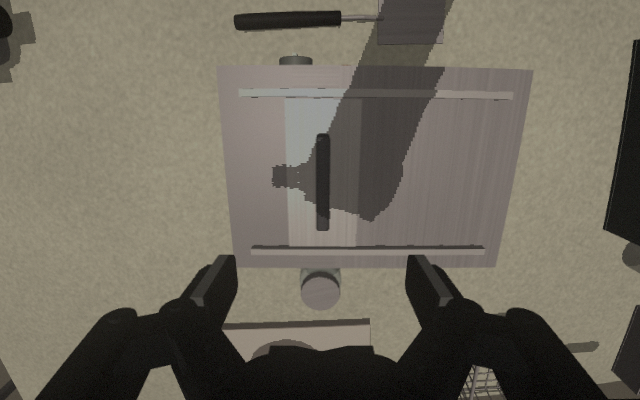

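Run:
```python
from m import *
import pickle
o,im=pickle.load(open("pics/wrist2.pkl","rb"))
w=cast("wrist",[(218,66),(235,267),(495,267),(533,70)],.11,o)[:,:2]
print(w);th,t,r=fit(U,w);print(th,t,r)
R=np.array([[np.cos(th),-np.sin(th)],[np.sin(th),np.cos(th)]])
g=cv2.cvtColor(im,cv2.COLOR_RGB2GRAY)
m=(g<45).astype(np.uint8);n,l,s,c=cv2.connectedComponentsWithStats(m)
for i in range(1,n):
  if s[i,4]>200 and 250<c[i][0]<400 and 100<c[i][1]<240:
    print(s[i],c[i]); 
    cn=cast("wrist",[c[i]],.145,o)[0,:2];print("bar",cn,(cn-t)@R)
e=cast("wrist",[(286,180),(362,180)],.116,o)[:,:2];print("sheet edges unit y",(e-t)@R)
print(t+R@[0,-.065])
```

```text
[[ 0.4111 -0.4348]
 [ 0.6491 -0.4488]
 [ 0.6667 -0.1106]
 [ 0.4279 -0.0989]]
-0.051965672499208505 [ 0.5387 -0.2733] [0.0023 0.0008 0.0011 0.0016]
[317 134  13  86 915] [322.8022 175.1869]
bar [ 0.5259 -0.3302] [-0.0099 -0.0575]
sheet edges unit y [[ 0.0026 -0.0992]
 [ 0.0022 -0.0126]]
[ 0.5353 -0.3382]
```

```bash
cat >> h.py <<'E'
th=-.051;t0=np.array([.5392,-.2725])
Rw=np.array([[np.cos(th),-np.sin(th)],[np.sin(th),np.cos(th)]])
def P(x,y,z): return np.r_[t0+Rw@[x,y],z]
def inU(p): return Rw.T@(np.array(p[:2])-t0)
RU=down(th+np.pi/2)
E
python3 - <<'E'
from h import *
movep(P(0,-.0575,.19),RU)
print(line_to(P(0,-.0575,.124),vel=.08,threshold=10))
print(grip(.0,squeeze=50)); o=get_obs();print(o["width"],inU(o["tool_pos"]),o["tool_pos"],o["force"])
print("stop?",line_to(P(0,.040,.124),vel=.08))
o=get_obs();print(inU(o["tool_pos"]),o["force"],o["time_s"],o["width"])
print("stop?",line_to(P(0,.072,.124),vel=.03,threshold=12))
o=get_obs();print(inU(o["tool_pos"]),o["force"],o["time_s"],o["width"])
E
```

```text
False
False
0.013242400175106942 [ 0.     -0.0578] [ 0.5363 -0.3303  0.1243] [-1.3753 -0.7347  2.646 ]
stop? False
[0.0001 0.0427] [-1.4613 -0.9712  6.7578] 6.8083 0.013065973186738846
stop? True
[0.0001 0.063 ] [ 0.6465 -0.0209  3.19  ] 7.5667 0.013041260416518806
```

Run:
```python
from h import *
grip(.085)
o=get_obs();p=o["tool_pos"]
line_to(np.r_[p[:2],.21],vel=.15)
movep(P(-.0,-.065,.25),RU)
for n in("side","wrist"): o,im=shot(n,n+"3")
print(o["time_s"],inU(o["tool_pos"]))
```

```text
9.6083 [-0.0005 -0.0639]
```

View pics/wrist3.png

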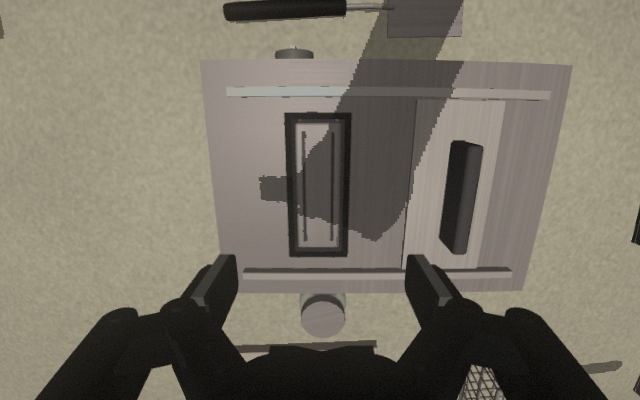

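View pics/side3.png

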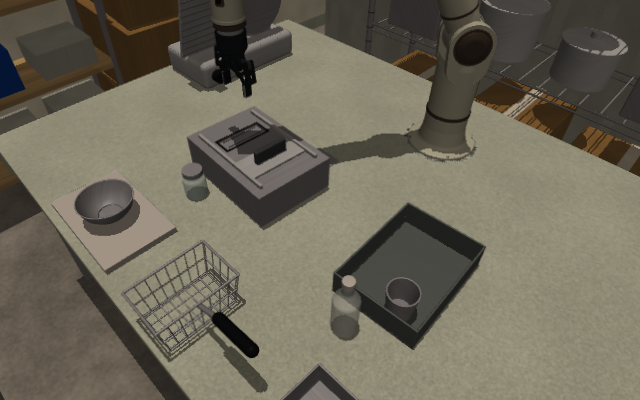

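The cover is open and the cassette is exposed: bay corners in wrist are about (285,113), (351,113), (347,256) and (289,256).

Run:
```python
from h import *
import pickle
o,im=pickle.load(open("pics/wrist3.pkl","rb"))
w=cast("wrist",[(285,113),(351,113),(347,256),(289,256)],.11,o)[:,:2];u=(w-t0)@Rw;print(u,u.mean(0),w.mean(0))
w=cast("wrist",[(294,122),(343,122),(339,248),(297,248)],.108,o)[:,:2];u=(w-t0)@Rw;print(u,u.mean(0),w.mean(0))
w=cast("wrist",[(416,180),(497,180)],.116,o)[:,:2];print("cover",(w-t0)@Rw)
```

```text
[[-0.0739 -0.0963]
 [-0.074  -0.0357]
 [ 0.0726 -0.0353]
 [ 0.0726 -0.0972]] [-0.0007 -0.0661] [ 0.5351 -0.3385]
[[-0.0658 -0.0884]
 [-0.0658 -0.0427]
 [ 0.0641 -0.0439]
 [ 0.0641 -0.0886]] [-0.0008 -0.0659] [ 0.535  -0.3383]
cover [[-0.0123  0.0284]
 [-0.0127  0.109 ]]
```

Run:
```python
from h import *
grip(0.0)
line_to(P(-.0008,-.066,.125),vel=.12)
c=line_to(P(-.0008,-.066,.100),vel=.02,threshold=5)
o=get_obs();z=o["tool_pos"][2];print("contact",c,z,o["force"],inU(o["tool_pos"]))
if c and z>.100:
    r=line_to(P(-.0008,-.066,.0965),vel=.03,threshold=30)
    o=get_obs();print("pressed",r,o["tool_pos"][2],o["force"])
    pause(.2);o=get_obs();print(o["tool_pos"][2],o["force"])
    line_to(P(-.0008,-.066,.20),vel=.1)
    line_to(P(-.0008,-.066,.27),vel=.2)
    grip(.085)
for n in("side","wrist"): o,im=shot(n,n+"4")
print(o["time_s"])
```

```text
contact True 0.10789418047956056 [-0.142   0.9995  5.8824] [-0.001  -0.0659]
pressed False 0.09738453212338036 [-2.0629  1.7804  9.032 ]
0.09751778898627812 [-2.1602  1.0739  9.0191]
15.6833
```

View pics/wrist4.png

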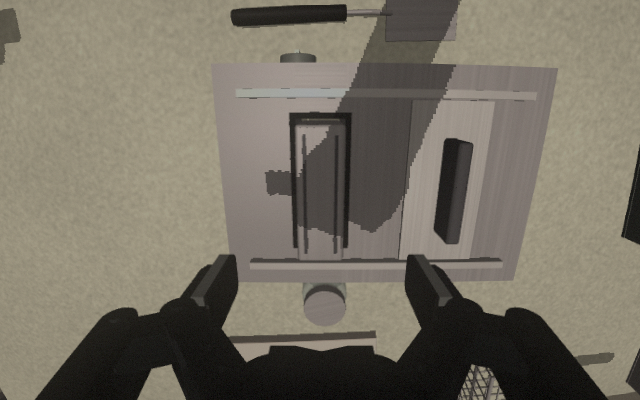

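The cassette has sprung up, with its top now at about (296–346, 124–260). I'll measure it at 158 mm height and grasp it.

Run:
```python
from h import *
import pickle
o,im=pickle.load(open("pics/wrist4.pkl","rb"))
w=cast("wrist",[(296,124),(346,124),(343,260),(300,260)],.158,o)[:,:2];u=(w-t0)@Rw;print(u,u.mean(0))
c=u.mean(0)
if abs(c[0])<.008 and abs(c[1]+.066)<.008:
    line_to(P(0,-.066,.18),vel=.15)
    print(line_to(P(0,-.066,.117),vel=.06,threshold=8))
    grip(0.0,squeeze=60)
    o=get_obs();print(o["width"],o["tool_pos"],inU(o["tool_pos"]),o["force"])
```

```text
[[-0.0658 -0.0865]
 [-0.0658 -0.0445]
 [ 0.0623 -0.044 ]
 [ 0.0624 -0.0858]] [-0.0017 -0.0652]
False
0.04350469447350245 [ 0.536  -0.3387  0.1177] [ 0.0002 -0.0663] [-0.9741  0.431   4.138 ]
```

Width 43.5 mm matches the cassette, so I'll lift and carry it over.

```bash
cat >> h.py <<'E'
tt=np.array([.521,.252]);tth=.054
Rt=np.array([[np.cos(tth),-np.sin(tth)],[np.sin(tth),np.cos(tth)]])
def Q(x,y,z): return np.r_[tt+Rt@[x,y],z]
RT=down(tth+np.pi/2)
E
python3 - <<'E'
from h import *
line_to(P(.0002,-.0663,.19),vel=.06)
o=get_obs();print(o["width"],o["force"])
line_to(P(.0002,-.0663,.30),vel=.15)
line_to(Q(-.06,0,.30),vel=.22,orientation=RT)
pause(.2)
o,im=shot("wrist","wrist5");o2,im=shot("side","side5")
print(o["width"],o["tool_pos"],o["force"],o["time_s"])
E
```

```text
0.0432983941466864 [ 1.1574 -1.6712 -3.7594]
0.043186247294924866 [0.4612 0.2483 0.3   ] [ 0.2228  0.1281 -3.3488] 23.4333
```

View pics/wrist5.png

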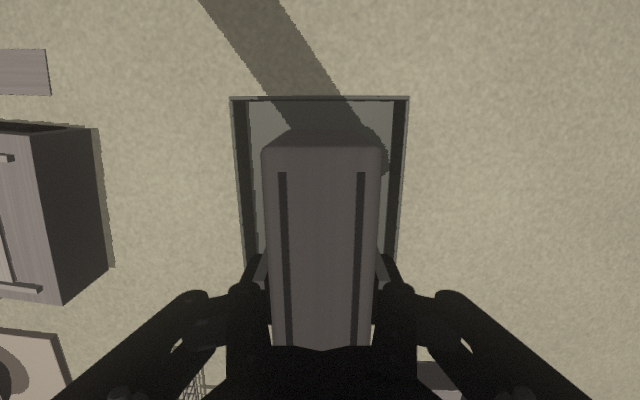

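View pics/side5.png

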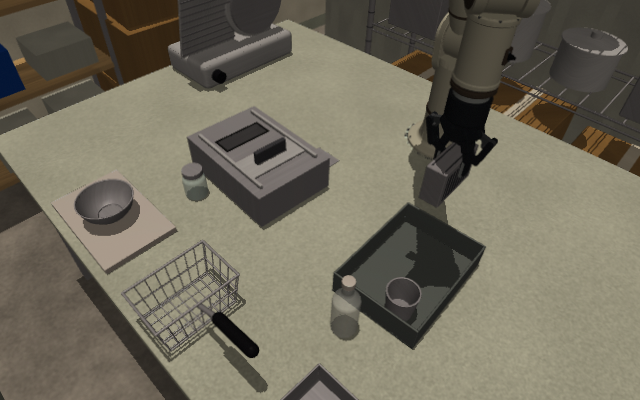

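Run:
```python
from h import *
import pickle
o,im=pickle.load(open("pics/wrist5.pkl","rb"))
w=cast("wrist",[(230,98),(409,97)],.07,o)[:,:2];print(w,(w-tt)@Rt)
line_to(Q(-.06,0,.11),vel=.15)
c=line_to(Q(-.06,0,.047),vel=.035,threshold=5)
o=get_obs();print(c,o["tool_pos"],o["force"])
o2,im=shot("side","side6")
```

```text
[[0.3779 0.1343]
 [0.3652 0.3498]] [[-0.1492 -0.1098]
 [-0.1502  0.1061]]
True [0.4611 0.2487 0.0497] [-0.612  -1.123   5.7096]
```

View pics/side6.png

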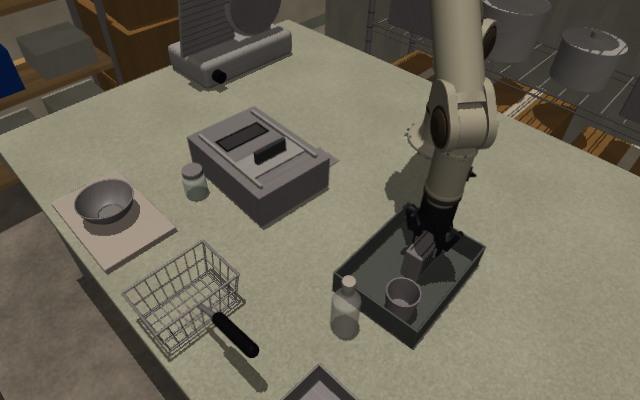

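Contact came at z = 0.0497, against an expected 0.049, so the cassette is on the tub floor. I'll release it, retreat straight up, and look.

Run:
```python
from h import *
grip(.075);pause(.3)
p=get_obs()["tool_pos"]
line_to(np.r_[p[:2],.16],vel=.08)
line_to(np.r_[p[:2],.30],vel=.2)
o,im=shot("wrist","wrist7");shot("side","side7")
print(o["time_s"],o["width"])
```

```text
29.675 0.07504405955103712
```

View pics/wrist7.png

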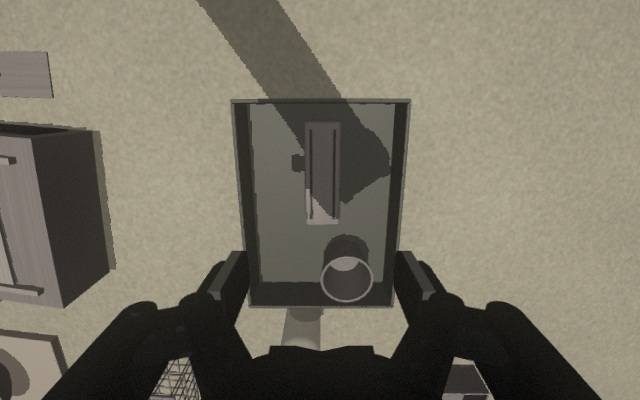

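View pics/side7.png

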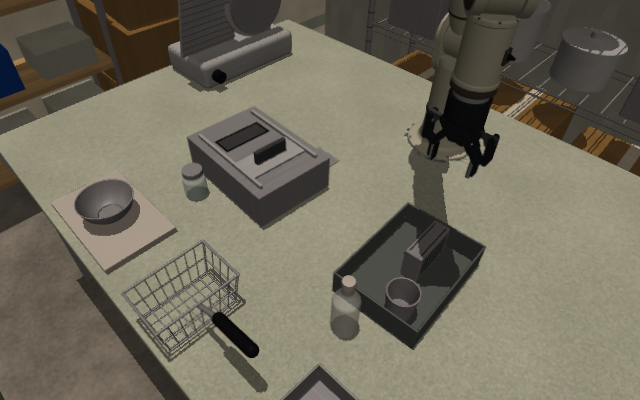

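The cassette stands upright in the −x half at wrist (305–340, 122–224), and the cup is still at side (403,292). Next I'll shut the cover.

Run:
```python
from h import *
line_to(P(0,.064,.30),vel=.25,orientation=RU)
grip(.085)
line_to(P(0,.064,.19),vel=.15)
print(line_to(P(0,.064,.124),vel=.08,threshold=10))
grip(0,squeeze=50);o=get_obs();print(o["width"],inU(o["tool_pos"]),o["force"])
line_to(P(0,-.045,.124),vel=.08)
o=get_obs();print(inU(o["tool_pos"]),o["width"],o["force"])
print(line_to(P(0,-.075,.124),vel=.03,threshold=12))
o=get_obs();print(inU(o["tool_pos"]),o["width"],o["force"],o["time_s"])
```

```text
False
0.013410780010798871 [0.    0.063] [-0.9537 -2.5436  2.1278]
[-0.     -0.0442] 0.013490691685513798 [-3.2705  1.5527  5.3174]
True
[-0.     -0.0669] 0.013349013014457156 [-0.5395  0.549   4.2989] 36.875
```

Run:
```python
from h import *
grip(.085);p=get_obs()["tool_pos"]
line_to(np.r_[p[:2],.20],vel=.12)
line_to(np.r_[p[:2],.30],vel=.2)
o,im=shot("wrist","wrist8");shot("side","side8");print(o["time_s"],o["force"])
```

```text
39.0 [-0.6323 -0.5999  0.3496]
```

View pics/wrist8.png

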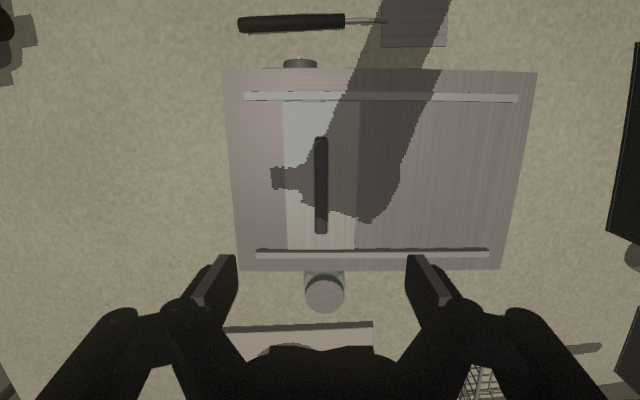

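View pics/side8.png

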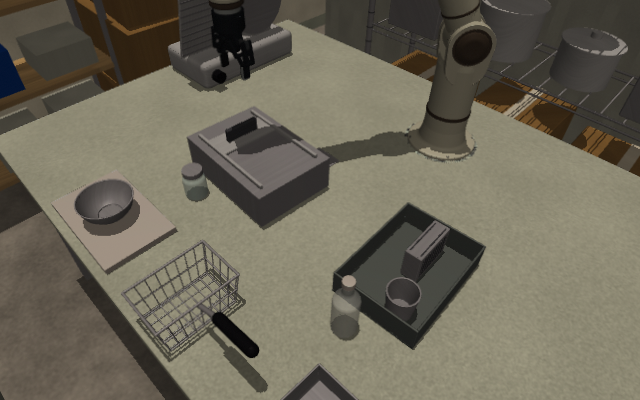

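Run:
```python
from h import *
import pickle
for f,a,b in(("wrist2",286,362),("wrist8",284,357)):
  o,im=pickle.load(open(f"pics/{f}.pkl","rb"))
  print(inU(o["tool_pos"]),(cast("wrist",[(a,180),(b,180)],.116,o)[:,:2]-t0)@Rw)
job_done()
```

```text
[ 0.0005 -0.0606] [[ 0.002  -0.1   ]
 [ 0.0017 -0.0134]]
[-0.0016 -0.0674] [[-0.0016 -0.1079]
 [-0.0016 -0.0252]]
the job is handed in; nothing more can be done
```

I handed the job in at about 39 s of the 66 s allowed. The cassette is standing in the tub and the cover is shut. `job_done()` gives no verdict, so this rests on my own checks.

**What I did**
- **Opening:** I slid the cover open until it hit its end stop.
- **Pressing:** I pressed the cassette about 10.5 mm with the fingers closed, at about 9 N. It then sprang up in its bay.
- **Moving:** I gripped it across y and carried it level to the tub. I set it down in the empty −x half, stopping on contact at a tool height of 49.7 mm against about 49 mm expected.
- **Closing:** I released the cassette, backed straight up, and pushed the cover shut against its other end stop.

**Last checks**
- **Cover:** it travelled 0.130 m from stop to stop, which is the full range. The last wrist picture puts the cover's centre at unit y ≈ −0.0665 m, against −0.065 m for fully shut.
- **Cassette and cup:** the last side picture shows the cassette upright and free in the tub, and the cup where it started. I judged both by eye and did not re-measure them.
- **Arm:** the open gripper is about 0.15 m above the unit, touching nothing.
- **Platform:** I could not see it once the cover was shut. It should be up, because the catch let go and nothing has pressed on it since.

No check failed. The only disagreement was one scene-camera estimate of the tub, about 9 mm off the side view. The wrist views supported the side view, so I used those.

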